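Slide the pot foot along the rail into the corner pocket

TASK

Without gripping or lifting it, use the fingertips to push the L-shaped terracotta pot foot across the setting board until its long straight side lies flush against the dark guide rail, well short of the pocket. Then slide it along the rail, keeping it against the rail, into the corner pocket until it sits fully home against the rail and the end stop, and let go of it. Leave the clay pot, the green nursery pot, the saucer and the trowel where they are.

Things in the scene. Friction and masses are not known exactly. Their poses are not given: they have to be found in the camera images.
- board: Fixed pale cedar setting board, 360 x 160 mm, 12 mm thick, on the bench; origin at the centre of its underside, z up. Its x runs along the rail towards the pocket, its y across the board towards the rail, on the side far from the robot. Turned up to 0.3 rad either way from having x along world -y (pocket to the robot's right). Rail, stop and lip stand 16 mm above the board's top.
- rail_face (a point): Middle of the foot of the dark guide rail's inner face, on the board's top: board x = 0, y = 60 mm, z = 12 mm. The rail runs along nearly the whole +y side of the board, is straight, 16 mm thick and 16 mm high. Axes as the board's.
- stop_face (a point): Point at the foot of the dark end stop's inner face, on the board's top: board x = 150, y = 37 mm. The stop runs from board y = -5 to +76 mm. Opposite the rail a short dark lip (board x 126 to 150, y -5 to +9 mm) closes the pocket's third side: the pocket is 51 mm wide, open towards -x. Axes as the board's.
- pocket (a point): Point on the board's top (12 mm above the bench) where the foot's origin lies when the foot is fully home in the corner: board x = 118, y = 37 mm. Axes as the board's.
- foot: Loose terracotta pot foot, 110 g, 26 mm high, flat on the board. Outline 64 mm (x) by 46 mm (y), origin at its centre, underside. Side y = +23 faces the rail, end x = +32 faces the pocket. Corner notch (x -32 to -8, y -23 to -5) is open: a fingertip there pushes towards the rail and along it. Starts off the rail, 130 mm or more short of the pocket point, turned up to 0.4 rad from the board.
- clay_pot: Bystander: loose terracotta pot, rim 90 mm across, 75 mm high, origin at the centre of its base; stands beyond the rail, to the robot's left.
- nursery_pot: Bystander: loose green plastic nursery pot, rim 84 mm across, 80 mm high, origin at the centre of its base; stands left of the board.
- saucer: Bystander: loose white ceramic saucer, 130 mm across, 20 mm high, origin at the centre of its base; lies beyond the rail, to the robot's right.
- trowel: Bystander: loose steel trowel with wooden handle, 300 mm long, 66 mm wide, 26 mm high, lying right of the board; origin under its middle, x axis towards the blade's tip.
Mind the look-alikes: they are no part of the job. Of the things shaped like the foot, the terracotta one is meant.

How it is judged:
By the outcome, as a careful person would: the job done as asked, in the order asked, and still so for the second after the job is handed in, with the robot touching nothing.
It also fails if it takes over 59 s, if anything falls off the work surface, if the arm or the gripper's body presses on something with over 40 N, if the wrist force passes 120 N, or if a joint passes its speed limit or range.

ROBOT

A 6-joint arm with a two-finger parallel gripper is mounted at the origin on the work surface. World frame = base frame: x ahead of the robot, y to its left, z up, the work surface at z = 0. Lengths are in m, angles in rad, forces in N, time in s.
With the tool pointing down it reaches from about 0.35 to 0.975 m from the base axis. Payload 4.9 kg.
Tool frame: the origin (TCP) lies on the centre line of the jaws, within the pads' length; the fingertips stand 8 mm ahead of it and the grasp point (between the pads) lies 11 mm behind it; z points along the fingers, y is the direction in which the jaws open and shut (so a half turn about z gives the same grasp; the last joint's range is limited). The gripper opens to 85 mm and grips with 20 to 120 N. Pads are 22 mm wide; open, the fingers measure 114 mm over their backs; the gripper's body (76 mm by 85 mm) begins 54 mm behind the grasp point. The pads swing forward as they close: fully open they stand 13 mm farther back than shut.
Start: joints at [-1.328, 0.053, 1.613, -0, 1.476, -0.119], TCP at [0.221, -0.585, 0.239] pointing down, gripper open.
Joint ranges: [-3.01, 3.01], [-1.01, 2.22], [0.06, 2.58], [-1.02, 4.17], [0.09, 2.62], [-3.14, 3.14]. Speed limits (rad/s): [2.57, 2.57, 3.14, 3.14, 3.14, 3.14].

INTERFACE

Orientations are given as a unit quaternion [w, x, y, z].
In Python, from plant import manip gives the robot as it stands.
- The arm moves only by the tool step_arm, never from a script. Its argument "deltas" is a list of rows, each a list of 7 numbers: the shift along the tool's x, y, z in m, then the turn, a rotation vector about the tool's x, y, z in rad, then the gripper command: -1 is fully open, 1 is shut, values between are in proportion. In form: [[dx, dy, dz, ax, ay, az, hand], ...]. A call has 1 to 20 rows; each row is the pose to reach, as a shift and turn from the pose commanded when the call began, along the tool's axes at that moment; what a row does not reach only later rows make up. A row lasts 1/10 s, in which the tool goes at most 50 mm and 8.59 degrees, less where a joint would pass 70% of its speed; a pose out of reach is approached as far as the arm can. A call with a gripper value outside its range is refused whole. The fingers move at their own pace and stop on an object; the grip force is fixed at half the most. Time passes only in rows, so rows that repeat a pose let the fingers close. It gives the time, the measured TCP pose, the force and the opening at its end, in the units of the state.
- manip.state(): the state, without advancing time (a new reading comes with each control period).
- manip.grab_frame(name): name is "scene" or "top"; returns the picture (384x512x3 uint8, red, green, blue); there is no depth.
- manip.get_calibration(name): a dict with "fov_y" (degrees; the focal length in pixels is half the picture's height over the tangent of half this angle, whatever the lens; pixels are square), "cx", "cy" (the principal point, pixels), "R" (3x3) and "t" (3): a world point X has camera coordinates R X + t. Camera axes: x right, y down, z forward; pixel columns grow to the right and rows downward; lengths in m; the calibration is good to about 2 mm. A picture is of the moment at which its call begins. get_calibration takes no time and is no camera call.
- manip.job_done(): hands the job in, once; it reports no verdict.
The state is a dict: "time": time; "joint_pos": joint angles; "joint_vel": joint speeds; "joint_efforts": joint torques, N m; "tool_pos": TCP position; "tool_rot": TCP orientation; "contact_force": force on the tool from outside, world axes, zero at the start; "ft_torque": the same for the moment, N m; "gripper_width": opening from 0.0 (shut) to 1.0 (fully open).
Only numpy, scipy, OpenCV 4.12 (cv2) and the standard library are available. Lean on these libraries where they do the work, as an engineer would, in place of code of your own. Each camera call takes 0.05 s, during which the arm holds its last target.

## Working session

There is one attempt and no reset: what is moved stays moved. The work goes in short steps, Python scripts to look and compute and a tool call to move; the robot and the scene stay as the last step left them, time stands still between calls to the robot, and variables do not carry over. Pictures are saved under pics/ and viewed, and the job is handed in when it is done.

Besides the shell and the picture viewer there is one more tool, called in YAML: its name, and indented under it one key for each argument. step_arm: Moves the arm, as the interface text tells. Its arguments: {"type":"object","properties":{"deltas":{"type":"array"}},"required":["deltas"]}

```bash
ls; mkdir -p pics; python3 - <<'E'
from plant import manip
import cv2,numpy as np
np.set_printoptions(precision=4,suppress=True)
for n in("scene","top"):
    f=manip.grab_frame(n); cv2.imwrite(f"pics/{n}0.png",f[:,:,::-1]); print(n,manip.get_calibration(n))
print(manip.state())
E
```

```text
pics
scene {'fov_y': 43.04078356521224, 'cx': 257.57925380399047, 'cy': 198.95546689177652, 'R': array([[-0.6673,  0.7448, -0.0091],
       [ 0.5926,  0.5235, -0.6122],
       [-0.4512, -0.4139, -0.7907]]), 't': array([ 0.3721, -0.2954,  1.8634])}
top {'fov_y': 55.23148419750519, 'cx': 253.07044066121156, 'cy': 194.26617412071178, 'R': array([[-0.0296, -0.9994, -0.0181],
       [-0.983 ,  0.0324, -0.1806],
       [ 0.181 ,  0.0124, -0.9834]]), 't': array([-0.0044,  0.5763,  1.1162])}
{'time': 0.1, 'joint_pos': array([-1.328 ,  0.0533,  1.6142, -0.    ,  1.476 , -0.119 ]), 'joint_vel': array([-0.0019, -0.0032, -0.0034,  0.0001,  0.0014,  0.0002]), 'joint_efforts': array([  0.0009, -39.49  , -37.1364,  -0.0001,   0.0038,  -0.    ]), 'tool_pos': array([ 0.2211, -0.584 ,  0.2382]), 'tool_rot': array([-0.0009,  0.9837,  0.1799, -0.0001]), 'contact_force': array([-0.5184,  0.0509,  0.895 ]), 'ft_torque': array([-0.0063,  0.0153,  0.0262]), 'gripper_width': 0.99874947434123}
```

View pics/scene0.png

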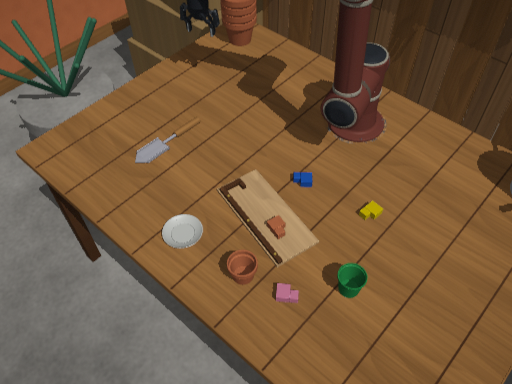

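View pics/top0.png

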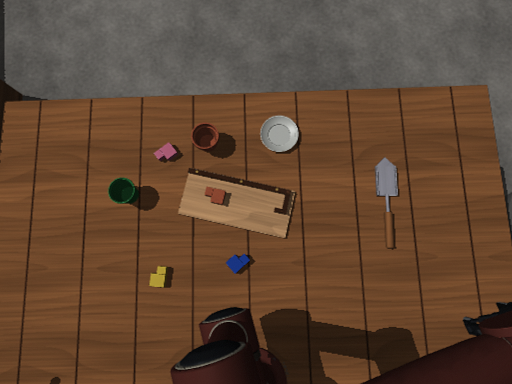

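Four L-shaped objects are visible in the top view: terracotta (216,196) on the board, pink (166,152), blue (238,263) and yellow (158,277). The terracotta one on the board fits the description. I'll confirm it with enlarged crops.

```bash
python3 - <<'E'
import cv2,numpy as np
a=cv2.imread("pics/top0.png")[160:245,170:305]
b=cv2.imread("pics/scene0.png")[165:270,210:325]
cv2.imwrite("pics/topc.png",cv2.resize(a,None,fx=5.9,fy=5.9,interpolation=cv2.INTER_CUBIC))
cv2.imwrite("pics/scenec.png",cv2.resize(b,None,fx=5.7,fy=5.7,interpolation=cv2.INTER_CUBIC))
E
```

```text
(no output)
```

View pics/topc.png

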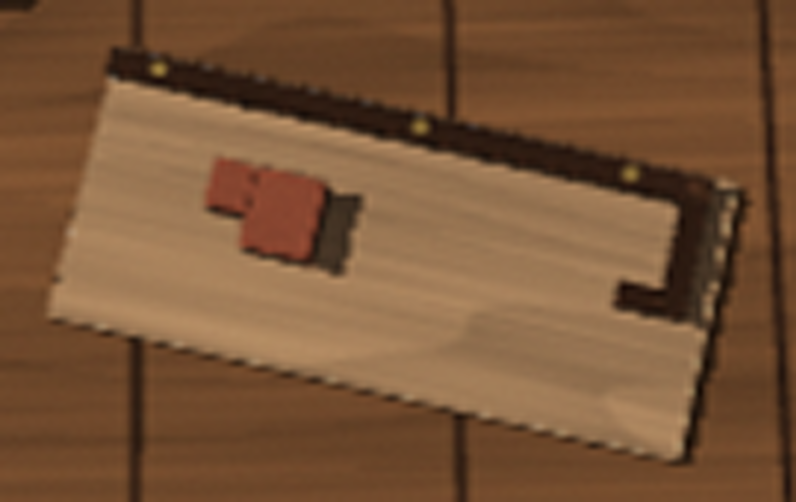

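View pics/scenec.png

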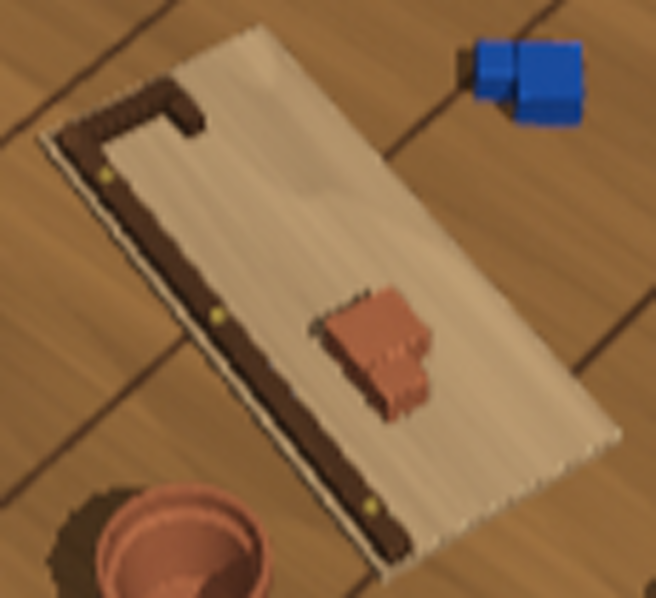

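Confirmed: terracotta L, with its notch at its rear (left) and near the robot. The pocket is on the right. Next I'll fit the board and foot poses by rendering models in both views.

```bash
cat > fit.py <<'E'
import cv2,numpy as np
from scipy.optimize import minimize
from plant import manip
CAL={n:manip.get_calibration(n) for n in("scene","top")}
SS=6
def proj(n,X):
    c=CAL[n];Y=np.asarray(X)@c['R'].T+c['t'];f=192/np.tan(np.radians(c['fov_y']/2))
    return np.c_[f*Y[:,0]/Y[:,2]+c['cx'],f*Y[:,1]/Y[:,2]+c['cy']]
def T(p):
    c,s=np.cos(p[2]),np.sin(p[2]);return lambda P:np.c_[p[0]+c*P[:,0]-s*P[:,1],p[1]+s*P[:,0]+c*P[:,1],P[:,2]]
def box(a,b,c,d,e,f): return np.array([[x,y,z] for x in(a,b) for y in(c,d) for z in(e,f)],float)/1000
BOARD=[(1,box(-180,180,-80,80,0,12)),(2,box(-178,166,60,76,12,28)),(2,box(150,166,-5,76,12,28)),(2,box(126,150,-5,9,12,28))]
FOOT=[(3,box(-32,32,-5,23,12,38)),(3,box(-8,32,-23,23,12,38))]
def render(n,roi,pb,pf):
    x0,y0,x1,y1=roi;L=np.zeros(((y1-y0)*SS,(x1-x0)*SS),np.uint8)
    for parts,p in((BOARD,pb),(FOOT,pf)):
        if p is None: continue
        for k,B in parts:
            uv=proj(n,T(p)(B));uv=(uv-[x0,y0]+.5)*SS-.5
            h=cv2.convexHull(uv.astype(np.float32)).reshape(-1,2)
            cv2.fillConvexPoly(L,np.round(h*16).astype(np.int32),k,shift=4)
    return L
def cov(L):
    return np.stack([cv2.resize((L==k).astype(np.float32),None,fx=1/SS,fy=1/SS,interpolation=cv2.INTER_AREA) for k in range(4)],-1)
def err(n,img,roi,pb,pf,mask=None):
    x0,y0,x1,y1=roi
    A=cov(render(n,roi,pb,pf)).reshape(-1,4);I=img[y0:y1,x0:x1].reshape(-1,3).astype(float)
    if mask is not None:
        m=mask[y0:y1,x0:x1].ravel()>0;A=A[m];I=I[m]
    C=np.linalg.lstsq(A,I,rcond=None)[0];r=np.abs(A@C-I);return np.minimum(r,60).mean()
def foot_in_board(pb,pf):
    c,s=np.cos(pb[2]),np.sin(pb[2]);d=np.array(pf[:2])-pb[:2]
    return np.array([c*d[0]+s*d[1],-s*d[0]+c*d[1]])*1000,pf[2]-pb[2]
def b2w(pb,x,y): return T(pb)(np.array([[x,y,0.]])/1000)[0]
def nm(f,x0,step):
    x0=np.array(x0,float);S=np.vstack([x0]+[x0+np.eye(len(x0))[i]*step[i] for i in range(len(x0))])
    return minimize(f,x0,method='Nelder-Mead',options=dict(initial_simplex=S,xatol=1e-4,fatol=1e-4,maxiter=500))
def ray(n,u,v,z):
    c=CAL[n];f=192/np.tan(np.radians(c['fov_y']/2));C=-c['R'].T@c['t'];d=c['R'].T@np.array([(u-c['cx'])/f,(v-c['cy'])/f,1]);return C+d*(z-C[2])/d[2]
E
python3 - <<'E'
from fit import *
np.set_printoptions(precision=4,suppress=True)
I={n:cv2.imread(f"pics/{n}0.png") for n in CAL}
R={'top':(172,162,303,243),'scene':(212,165,322,268)}
# init
a=ray('top',170+50/5.9,160+318/5.9,.012);b=ray('top',170+688/5.9,160+462/5.9,.012)
print(a,b,np.linalg.norm(a-b))
th=np.arctan2(*(b-a)[[1,0]]);m=(a+b)/2;pb=[m[0]-.08*np.sin(th),m[1]+.08*np.cos(th),th]
f0=ray('top',170+265/5.9,160+210/5.9,.038);pf=[f0[0],f0[1],th]
print(pb,pf)
pbm=None
for names in(['top'],['scene'],['top','scene']):
    f=lambda q:sum(err(n,I[n],R[n],q[:3],q[3:]) for n in names)
    q=np.r_[pb,pf]
    for st in(.01,.004,.002):
        r=nm(f,q,[st,st,st*8,st,st,st*8]);q=r.x
    print(names,q,r.fun,*foot_in_board(q[:3],q[3:]))
np.save('q.npy',q)
for n in CAL:
    x0,y0,x1,y1=R[n];s=5
    big=cv2.resize(I[n][y0:y1,x0:x1],None,fx=SS,fy=SS,interpolation=cv2.INTER_CUBIC);L=render(n,R[n],q[:3],q[3:])
    for k in(1,2,3):
        cs,_=cv2.findContours((L==k).astype(np.uint8),cv2.RETR_LIST,cv2.CHAIN_APPROX_NONE);cv2.drawContours(big,cs,-1,(0,255,0),1)
    cv2.imwrite(f"pics/fit_{n}.png",big)
E
```

```text
[0.526  0.2243 0.012 ] [ 0.4357 -0.1256  0.012 ] 0.3613891428876351
[np.float64(0.5583204433606789), np.float64(0.029366463848719167), np.float64(-1.8234988754498054)] [np.float64(0.5782665572924724), np.float64(0.10101043076123137), np.float64(-1.8234988754498054)]
['top'] [ 0.5605  0.034  -1.8307  0.5788  0.0987 -1.8218] 7.604391161696574 [-67.1832   1.114 ] 0.008921533591756514
['scene'] [ 0.5585  0.0342 -1.8267  0.5791  0.1036 -1.8093] 9.059046550122835 [-72.3882   2.3942] 0.0173961137007157
['top', 'scene'] [ 0.5594  0.034  -1.8267  0.5794  0.1031 -1.8189] 17.209284128579316 [-71.885    1.8705] 0.0077461959865248176
```

View pics/fit_top.png

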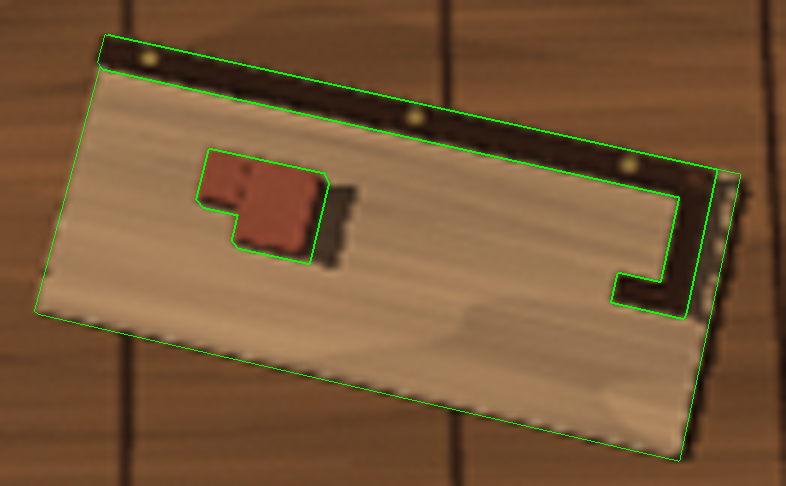

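View pics/fit_scene.png

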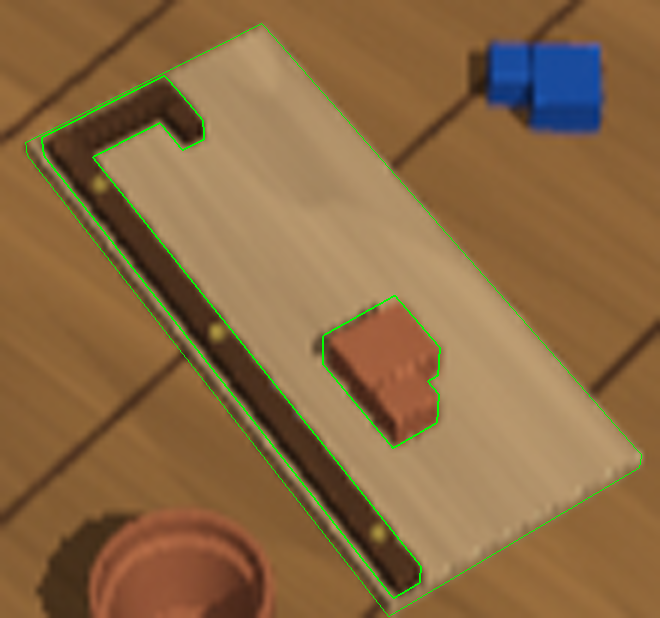

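```bash
cat >> fit.py <<'E'
RFOOT=None
def fitfoot(n,img,pb,pf0):
    # per-camera board refit, then foot on chromaticity near foot
    R={'top':(172,162,303,243),'scene':(212,165,322,268)}[n]
    r=img.astype(float)+3; ch=np.stack([r[:,:,2]/r.sum(2),r[:,:,1]/r.sum(2),r[:,:,0]/r.sum(2)],-1)*300
    u=proj(n,T(pf0)(np.array([[0,0,.025]])))[0]
    roi=tuple(int(v) for v in(u[0]-19,u[1]-19,u[0]+20,u[1]+20))
    f=lambda q:err(n,ch,roi,pb,q)
    q=np.array(pf0,float);best=None
    for da in(-.25,0,.25):
        q=np.array(pf0,float)+[0,0,da]
        for st in(.008,.003,.0015): o=nm(f,q,[st,st,st*15]);q=o.x
        if best is None or o.fun<best.fun: best=o
    return best.x,best.fun
def fitboard(n,img,pb,pf):
    R={'top':(172,162,303,243),'scene':(212,165,322,268)}[n]
    q=np.array(pb,float)
    for st in(.004,.002): q=nm(lambda q:err(n,img,R,q,pf),q,[st,st,st*6]).x
    return q
E
python3 - <<'E'
from fit import *
np.set_printoptions(precision=4,suppress=True)
q=np.load('q.npy')
for n in CAL:
    I=cv2.imread(f"pics/{n}0.png");pb=fitboard(n,I,q[:3],q[3:]);pf,e=fitfoot(n,I,pb,q[3:]);print(n,pb,pf,e,*foot_in_board(pb,pf))
E
```

```text
scene [ 0.5585  0.0342 -1.8271] [ 0.5791  0.1046 -1.8446] 0.9209118239910806 [-73.3786   2.0779] -0.01744622981547339
top [ 0.5605  0.034  -1.8306] [ 0.5814  0.1047 -1.8281] 1.1433954238261235 [-73.6459   2.0675] 0.0025378740493748886
```

```bash
cat >> fit.py <<'E'
PB=np.array([.5595,.034,-1.828])
from scipy.spatial.transform import Rotation as Ro
def plan(bx,by,z):
    s=manip.state();w,x,y,zz=s['tool_rot'];Rm=Ro.from_quat([x,y,zz,w]).as_matrix()
    p=b2w(PB,bx,by);p[2]=z
    yaw=PB[2]+np.pi;c,sn=np.cos(yaw),np.sin(yaw);Rt=np.array([[c,sn,0],[sn,-c,0],[0,0,-1.]])
    print('t',s['time'],'target',p.round(4),'d',(Rm.T@(p-s['tool_pos'])).round(4),'rot',Ro.from_matrix(Rm.T@Rt).as_rotvec().round(4))
def where():
    s=manip.state();d=s['tool_pos'][:2]-PB[:2];c,sn=np.cos(PB[2]),np.sin(PB[2])
    F=s['contact_force'];print('t %.2f board xy %.1f %.1f z %.1f  F board %.1f %.1f %.1f grip %.2f'%(s['time'],(c*d[0]+sn*d[1])*1e3,(-sn*d[0]+c*d[1])*1e3,s['tool_pos'][2]*1e3,c*F[0]+sn*F[1],-sn*F[0]+c*F[1],F[2],s['gripper_width']))
E
python3 -c "
from fit import *
plan(-67,-52,.12);where()"
```

```text
t 0.1 target [0.5263 0.112  0.12  ] d [ 0.5317 -0.5427  0.1193] rot [-0.0016 -0.0011 -0.9518]
t 0.10 board xy 683.8 -170.1 z 238.2  F board 0.1 -0.5 0.9 grip 1.00
```

step_arm:
  deltas:
    - [0.015, -0.015, 0, 0, 0, -0.03, 1]
    - [0.04, -0.04, 0, 0, 0, -0.08, 1]
    - [0.07, -0.07, 0, 0, 0, -0.13, 1]
    - [0.1, -0.1, 0, 0, 0, -0.18, 1]
    - [0.13, -0.135, 0, 0, 0, -0.24, 1]
    - [0.16, -0.165, 0, 0, 0, -0.3, 1]
    - [0.19, -0.195, 0.01, 0, 0, -0.36, 1]
    - [0.22, -0.225, 0.02, 0, 0, -0.42, 1]
    - [0.25, -0.255, 0.03, 0, 0, -0.48, 1]
    - [0.28, -0.285, 0.04, 0, 0, -0.54, 1]
    - [0.31, -0.315, 0.05, 0, 0, -0.6, 1]
    - [0.34, -0.345, 0.06, 0, 0, -0.66, 1]
    - [0.37, -0.375, 0.07, 0, 0, -0.72, 1]
    - [0.4, -0.41, 0.08, 0, 0, -0.78, 1]
    - [0.43, -0.44, 0.09, 0, 0, -0.84, 1]
    - [0.46, -0.47, 0.1, 0, 0, -0.88, 1]
    - [0.49, -0.5, 0.11, 0, 0, -0.92, 1]
    - [0.515, -0.525, 0.115, 0, 0, -0.952, 1]
    - [0.53, -0.54, 0.12, 0, 0, -0.952, 1]
    - [0.532, -0.543, 0.12, 0, 0, -0.952, 1]

```text
time: 2.1
tool_pos: [0.5262, 0.1135, 0.118]
tool_rot: [-0.001, 0.791, 0.612, -0.001]
contact_force: [-0.3, -0.1, -0.0]
gripper_width: -0.001
```

```bash
python3 -c "
from fit import *
where();plan(-67,-52,.03)
for n in CAL: cv2.imwrite(f'pics/{n}1.png',manip.grab_frame(n)[:,:,::-1])
a=cv2.imread('pics/top1.png')[140:260,150:310];cv2.imwrite('pics/t1c.png',cv2.resize(a,None,fx=4.5,fy=4.5,interpolation=3))
a=cv2.imread('pics/scene1.png')[140:270,200:350];cv2.imwrite('pics/s1c.png',cv2.resize(a,None,fx=4.5,fy=4.5,interpolation=3))
"
```

```text
t 2.10 board xy -68.4 -52.4 z 118.0  F board 0.2 -0.3 -0.0 grip -0.00
t 2.1 target [0.5263 0.112  0.03  ] d [-0.0013  0.0006  0.088 ] rot [-0.0023  0.0005  0.0031]
```

View pics/t1c.png

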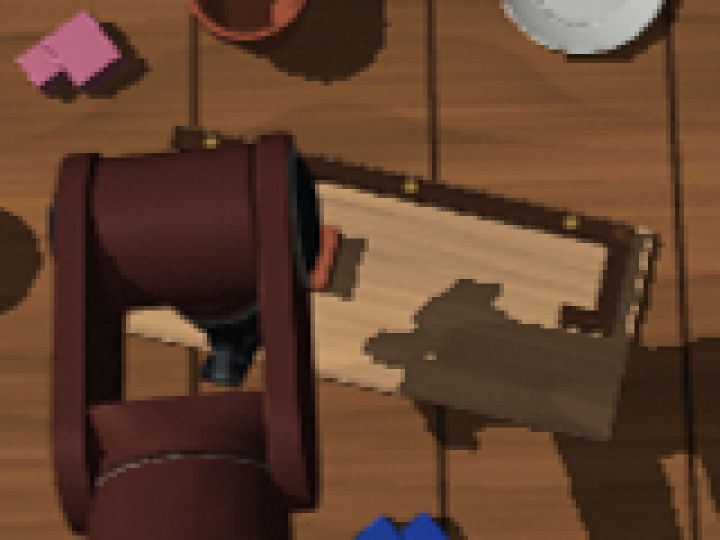

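View pics/s1c.png

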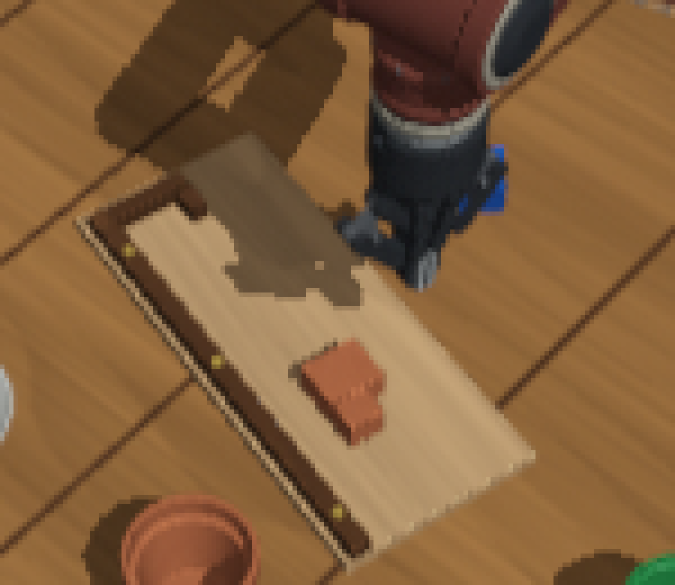

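step_arm:
  deltas:
    - [0, 0, 0.015, 0, 0, 0, 1]
    - [0, 0, 0.035, 0, 0, 0, 1]
    - [0, 0, 0.055, 0, 0, 0, 1]
    - [0, 0, 0.07, 0, 0, 0, 1]
    - [0, 0, 0.08, 0, 0, 0, 1]
    - [0, 0, 0.085, 0, 0, 0, 1]
    - [0, 0, 0.088, 0, 0, 0, 1]
    - [0, 0, 0.09, 0, 0, 0, 1]
    - [0, 0, 0.09, 0, 0, 0, 1]

```text
time: 3.1
tool_pos: [0.527, 0.1117, 0.0297]
tool_rot: [0.0, 0.792, 0.611, 0.0]
contact_force: [0.3, -0.8, -0.1]
gripper_width: -0.003
```

```bash
python3 -c "
from fit import *
where();plan(-67,-37,.028)
"
```

```text
t 3.10 board xy -66.9 -51.2 z 29.7  F board 0.7 0.5 -0.1 grip -0.00
t 3.1 target [0.5408 0.1082 0.028 ] d [0.0001 0.0142 0.0017] rot [ 0.0008 -0.0003  0.0003]
```

step_arm:
  deltas:
    - [0, 0.003, 0.001, 0, 0, 0, 1]
    - [0, 0.006, 0.001, 0, 0, 0, 1]
    - [0, 0.009, 0.001, 0, 0, 0, 1]
    - [0, 0.012, 0.001, 0, 0, 0, 1]
    - [0, 0.014, 0.001, 0, 0, 0, 1]
    - [0, 0.016, 0.001, 0, 0, 0, 1]
    - [0, 0.018, 0.001, 0, 0, 0, 1]
    - [0, 0.02, 0.001, 0, 0, 0, 1]
    - [0, 0.022, 0.001, 0, 0, 0, 1]
    - [0, 0.024, 0.001, 0, 0, 0, 1]
    - [0, 0.026, 0.001, 0, 0, 0, 1]
    - [0, 0.028, 0.001, 0, 0, 0, 1]
    - [0, 0.03, 0.001, 0, 0, 0, 1]

```text
time: 4.4
tool_pos: [0.5557, 0.1039, 0.0283]
tool_rot: [0.0, 0.792, 0.611, -0.0]
contact_force: [-1.4, 0.9, 1.3]
gripper_width: 0.002
```

```bash
python3 -c "
from fit import *
where();plan(-67,-4,.028)
for n in CAL: cv2.imwrite(f'pics/{n}2.png',manip.grab_frame(n)[:,:,::-1])
a=cv2.imread('pics/scene2.png')[140:270,200:350];cv2.imwrite('pics/s2c.png',cv2.resize(a,None,fx=4.5,fy=4.5,interpolation=3))
"
```

```text
t 4.40 board xy -66.7 -21.4 z 28.3  F board -0.6 -1.6 1.3 grip 0.00
t 4.4 target [0.5727 0.0998 0.028 ] d [0.0003 0.0174 0.0003] rot [0.     0.     0.0002]
```

View pics/s2c.png

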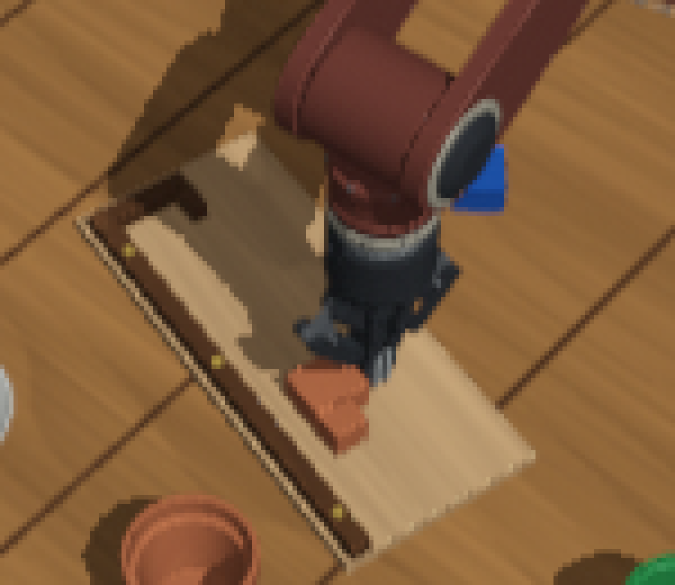

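```bash
python3 -c "
from fit import *
I=cv2.imread('pics/scene2.png')
pb=np.array([.5585,.0342,-1.8271]);p0=b2w(pb,-73,12)
pf,e=fitfoot('scene',I,pb,[p0[0],p0[1],pb[2]]);print(pf,e,*foot_in_board(pb,pf))
x0,y0,x1,y1=R=(240,200,310,260)
big=cv2.resize(I[y0:y1,x0:x1],None,fx=SS,fy=SS,interpolation=cv2.INTER_CUBIC);L=render('scene',R,pb,pf)
for k in(2,3):
        cs,_=cv2.findContours((L==k).astype(np.uint8),cv2.RETR_LIST,cv2.CHAIN_APPROX_NONE);cv2.drawContours(big,cs,-1,(0,255,0),1)
cv2.imwrite('pics/f2.png',cv2.resize(big,None,fx=1.6,fy=1.6))
"
```

```text
[ 0.59168648  0.10196899 -1.82360671] 6.938235631728259 [-73.96821449  14.92250022] 0.0034932938236511557
```

View pics/f2.png

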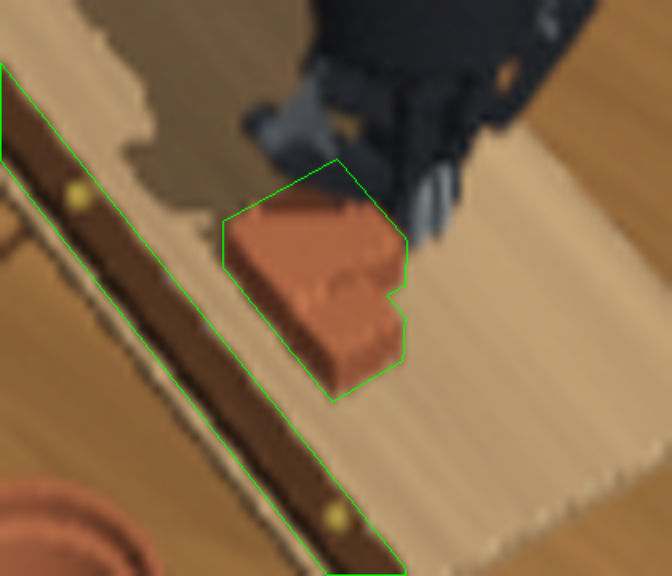

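The foot is going squarely, at board (-74, 15) with angle ≈ 0. I'll continue to the rail.

step_arm:
  deltas:
    - [0, 0.003, 0, 0, 0, 0, 1]
    - [0, 0.006, 0, 0, 0, 0, 1]
    - [0, 0.009, 0, 0, 0, 0, 1]
    - [0, 0.012, 0, 0, 0, 0, 1]
    - [0, 0.014, 0, 0, 0, 0, 1]
    - [0, 0.016, 0, 0, 0, 0, 1]
    - [0, 0.018, 0, 0, 0, 0, 1]
    - [0, 0.0195, 0, 0, 0, 0, 1]
    - [0, 0.021, 0, 0, 0, 0, 1]
    - [0, 0.021, 0, 0, 0, 0, 1]

```text
time: 5.5
tool_pos: [0.5762, 0.0986, 0.0284]
tool_rot: [0.0, 0.792, 0.611, 0.0]
contact_force: [-0.6, 0.1, -0.4]
gripper_width: -0.001
```

```bash
python3 -c "
from fit import *
where()"
```

```text
t 5.50 board xy -66.7 -0.3 z 28.4  F board 0.0 -0.6 -0.4 grip -0.00
```

step_arm:
  deltas:
    - [0, 0.001, 0, 0, 0, 0, 1]
    - [0, 0.002, 0, 0, 0, 0, 1]
    - [0, 0.003, 0, 0, 0, 0, 1]
    - [0, 0.003, 0, 0, 0, 0, 1]

```text
time: 5.9
tool_pos: [0.5765, 0.0986, 0.0283]
tool_rot: [-0.002, 0.792, 0.611, -0.002]
contact_force: [-10.3, 2.3, 7.6]
gripper_width: -0.003
```

```bash
python3 -c "
from fit import *
where()"
```

```text
t 5.90 board xy -66.8 0.0 z 28.3  F board 0.4 -10.5 7.6 grip -0.00
```

step_arm:
  deltas:
    - [0, -0.003, 0, 0, 0, 0, 1]
    - [0, -0.006, 0, 0, 0, 0, 1]
    - [0, -0.01, 0, 0, 0, 0, 1]
    - [0.008, -0.013, 0, 0, 0, 0, 1]
    - [0.02, -0.013, 0, 0, 0, 0, 1]
    - [0.03, -0.013, 0, 0, 0, 0, 1]
    - [0.035, -0.013, 0, 0, 0, 0, 1]
    - [0.035, -0.013, 0, 0, 0, 0, 1]

```text
time: 6.7
tool_pos: [0.5755, 0.1361, 0.0284]
tool_rot: [0.0, 0.791, 0.611, 0.0]
contact_force: [0.4, 0.6, -0.3]
gripper_width: -0.001
```

```bash
python3 -c "
from fit import *
where();plan(-101,10,.028)
for n in CAL: cv2.imwrite(f'pics/{n}3.png',manip.grab_frame(n)[:,:,::-1])
I=cv2.imread('pics/scene3.png')
pb=np.array([.5585,.0342,-1.8271]);p0=b2w(pb,-74,37)
pf,e=fitfoot('scene',I,pb,[p0[0],p0[1],pb[2]]);print(pf,e,*foot_in_board(pb,pf))
pf=[p0[0],p0[1],pb[2]]
x0,y0,x1,y1=R=(230,190,310,260)
big=cv2.resize(I[y0:y1,x0:x1],None,fx=SS,fy=SS,interpolation=cv2.INTER_CUBIC);L=render('scene',R,pb,pf)
for k in(2,3):
        cs,_=cv2.findContours((L==k).astype(np.uint8),cv2.RETR_LIST,cv2.CHAIN_APPROX_NONE);cv2.drawContours(big,cs,-1,(0,255,0),1)
cv2.imwrite('pics/f3.png',cv2.resize(big,None,fx=1.4,fy=1.4))
"
```

```text
t 6.70 board xy -102.8 -10.5 z 28.4  F board -0.7 0.2 -0.3 grip -0.00
t 6.7 target [0.5949 0.1291 0.028 ] d [-0.0018  0.0205  0.0004] rot [ 0.0004 -0.0001  0.0016]
[ 0.61966605  0.09604861 -1.73200931] 6.502694937143892 [-75.33423922  43.48893608] 0.09509069102961809
```

View pics/f3.png

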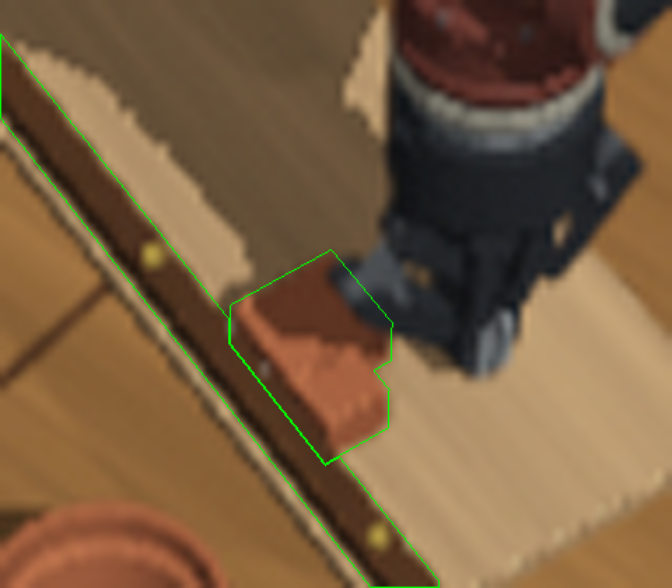

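Flush with the rail at about (-74, 37). Now I'll enter the notch.

step_arm:
  deltas:
    - [-0.001, 0.004, 0, 0, 0, 0, 1]
    - [-0.002, 0.01, 0, 0, 0, 0, 1]
    - [-0.002, 0.016, 0, 0, 0, 0, 1]
    - [-0.002, 0.021, 0, 0, 0, 0, 1]
    - [-0.002, 0.025, 0, 0, 0, 0, 1]
    - [-0.002, 0.027, 0, 0, 0, 0, 1]
    - [-0.002, 0.028, 0, 0, 0, 0, 1]
    - [-0.002, 0.029, 0, 0, 0, 0, 1]
    - [-0.002, 0.03, 0, 0, 0, 0, 1]
    - [-0.002, 0.03, 0, 0, 0, 0, 1]

```text
time: 7.8
tool_pos: [0.6023, 0.1259, 0.0282]
tool_rot: [-0.001, 0.792, 0.611, -0.001]
contact_force: [-6.1, 0.7, 4.9]
gripper_width: 0.001
```

```bash
python3 -c "
from fit import *
where()"
```

```text
t 7.80 board xy -99.7 18.0 z 28.2  F board 0.9 -6.1 4.9 grip 0.00
```

step_arm:
  deltas:
    - [-0.001, 0, 0, 0, 0, 0, 1]
    - [-0.003, 0, 0, 0, 0, 0, 1]
    - [-0.005, 0, 0, 0, 0, 0, 1]
    - [-0.007, 0, 0, 0, 0, 0, 1]
    - [-0.009, 0, 0, 0, 0, 0, 1]
    - [-0.011, 0, 0, 0, 0, 0, 1]
    - [-0.014, 0, 0, 0, 0, 0, 1]
    - [-0.017, 0, 0, 0, 0, 0, 1]
    - [-0.02, 0, 0, 0, 0, 0, 1]
    - [-0.023, 0, 0, 0, 0, 0, 1]
    - [-0.026, 0, 0, 0, 0, 0, 1]
    - [-0.029, 0, 0, 0, 0, 0, 1]
    - [-0.032, 0, 0, 0, 0, 0, 1]

```text
time: 9.1
tool_pos: [0.5944, 0.0958, 0.0278]
tool_rot: [-0.002, 0.792, 0.611, -0.0]
contact_force: [-2.4, 4.2, -0.1]
gripper_width: -0.001
```

```bash
python3 -c "
from fit import *
where();plan(-40,18,.028)
for n in CAL: cv2.imwrite(f'pics/{n}4.png',manip.grab_frame(n)[:,:,::-1])
I=cv2.imread('pics/scene4.png')
a=I[170:260,220:320];cv2.imwrite('pics/s4c.png',cv2.resize(a,None,fx=6,fy=6,interpolation=3))
"
```

```text
t 9.10 board xy -68.6 18.0 z 27.8  F board -3.4 -3.4 -0.1 grip -0.00
t 9.1 target [0.5871 0.0681 0.028 ] d [-0.0286 -0.     -0.0003] rot [-0.0027 -0.0017  0.0004]
```

View pics/s4c.png

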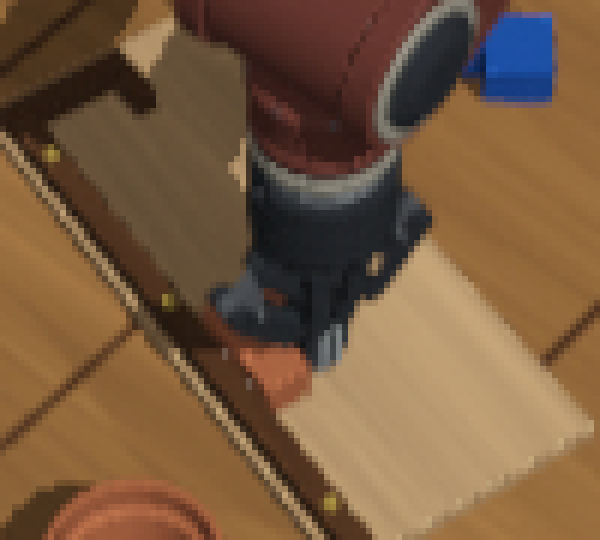

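step_arm:
  deltas:
    - [-0.003, 0.001, 0, 0, 0, 0, 1]
    - [-0.006, 0.001, 0, 0, 0, 0, 1]
    - [-0.01, 0.001, 0, 0, 0, 0, 1]
    - [-0.014, 0.001, 0, 0, 0, 0, 1]
    - [-0.018, 0.001, 0, 0, 0, 0, 1]
    - [-0.022, 0.001, 0, 0, 0, 0, 1]
    - [-0.026, 0.001, 0, 0, 0, 0, 1]
    - [-0.03, 0.001, 0, 0, 0, 0, 1]
    - [-0.034, 0.001, 0, 0, 0, 0, 1]
    - [-0.038, 0.001, 0, 0, 0, 0, 1]
    - [-0.042, 0.001, 0, 0, 0, 0, 1]
    - [-0.046, 0.001, 0, 0, 0, 0, 1]
    - [-0.05, 0.001, 0, 0, 0, 0, 1]

```text
time: 10.5
tool_pos: [0.582, 0.0483, 0.0277]
tool_rot: [-0.003, 0.792, 0.611, -0.0]
contact_force: [-5.2, 9.8, 3.0]
gripper_width: -0.003
```

```bash
python3 -c "
from fit import *
where()
"
```

```text
t 10.50 board xy -19.6 18.1 z 27.7  F board -8.2 -7.6 3.0 grip -0.00
```

step_arm:
  deltas:
    - [-0.003, 0, 0, 0, 0, 0, 1]
    - [-0.006, 0, 0, 0, 0, 0, 1]
    - [-0.01, 0, 0, 0, 0, 0, 1]
    - [-0.014, 0, 0, 0, 0, 0, 1]
    - [-0.018, 0, 0, 0, 0, 0, 1]
    - [-0.022, 0, 0, 0, 0, 0, 1]
    - [-0.026, 0, 0, 0, 0, 0, 1]
    - [-0.03, 0, 0, 0, 0, 0, 1]
    - [-0.034, 0, 0, 0, 0, 0, 1]
    - [-0.038, 0, 0, 0, 0, 0, 1]
    - [-0.042, 0, 0, 0, 0, 0, 1]
    - [-0.046, 0, 0, 0, 0, 0, 1]
    - [-0.05, 0, 0, 0, 0, 0, 1]
    - [-0.054, 0, 0, 0, 0, 0, 1]
    - [-0.058, 0, 0, 0, 0, 0, 1]
    - [-0.062, 0, 0, 0, 0, 0, 1]

```text
time: 12.1
tool_pos: [0.5663, -0.0116, 0.0277]
tool_rot: [-0.003, 0.792, 0.611, -0.0]
contact_force: [-3.3, 8.6, 2.3]
gripper_width: -0.001
```

```bash
python3 -c "
from fit import *
where();plan(99,18,.028)
for n in CAL: cv2.imwrite(f'pics/{n}5.png',manip.grab_frame(n)[:,:,::-1])
I=cv2.imread('pics/scene5.png')
a=I[150:240,200:300];cv2.imwrite('pics/s5c.png',cv2.resize(a,None,fx=6,fy=6,interpolation=3))
"
```

```text
t 12.10 board xy 42.4 18.2 z 27.7  F board -7.4 -5.3 2.3 grip -0.00
t 12.1 target [ 0.5517 -0.0663  0.028 ] d [-0.0566 -0.0002 -0.0005] rot [-0.005  -0.0037  0.0003]
```

View pics/s5c.png

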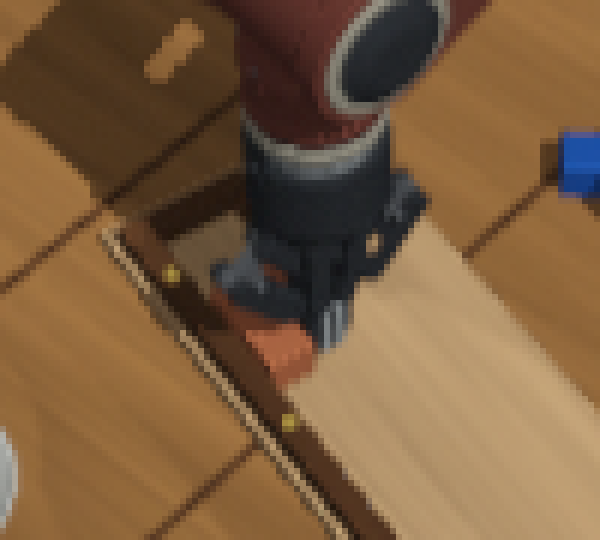

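step_arm:
  deltas:
    - [-0.003, 0.001, 0, 0, 0, 0, 1]
    - [-0.006, 0.001, 0, 0, 0, 0, 1]
    - [-0.01, 0.001, 0, 0, 0, 0, 1]
    - [-0.014, 0.001, 0, 0, 0, 0, 1]
    - [-0.018, 0.001, 0, 0, 0, 0, 1]
    - [-0.022, 0.001, 0, 0, 0, 0, 1]
    - [-0.026, 0.001, 0, 0, 0, 0, 1]
    - [-0.03, 0.001, 0, 0, 0, 0, 1]
    - [-0.034, 0.001, 0, 0, 0, 0, 1]
    - [-0.038, 0.001, 0, 0, 0, 0, 1]
    - [-0.042, 0.001, 0, 0, 0, 0, 1]
    - [-0.045, 0.001, 0, 0, 0, 0, 1]
    - [-0.048, 0.001, 0, 0, 0, 0, 1]
    - [-0.05, 0.001, 0, 0, 0, 0, 1]
    - [-0.05, 0.001, 0, 0, 0, 0, 1]

```text
time: 13.7
tool_pos: [0.5539, -0.0589, 0.0277]
tool_rot: [-0.005, 0.792, 0.611, -0.0]
contact_force: [-6.8, 12.5, 7.4]
gripper_width: -0.004
```

```bash
python3 -c "
from fit import *
where()
"
```

```text
t 13.70 board xy 91.3 18.3 z 27.7  F board -10.3 -9.8 7.4 grip -0.00
```

step_arm:
  deltas:
    - [-0.001, 0, 0, 0, 0, 0, 1]
    - [-0.002, 0, 0, 0, 0, 0, 1]
    - [-0.003, 0, 0, 0, 0, 0, 1]
    - [-0.004, 0, 0, 0, 0, 0, 1]
    - [-0.005, 0, 0, 0, 0, 0, 1]
    - [-0.006, 0, 0, 0, 0, 0, 1]
    - [-0.007, 0, 0, 0, 0, 0, 1]

```text
time: 14.4
tool_pos: [0.5523, -0.0653, 0.0277]
tool_rot: [-0.005, 0.792, 0.611, 0.0]
contact_force: [-7.0, 15.4, 7.0]
gripper_width: -0.001
```

```bash
python3 -c "
from fit import *
where()
"
```

```text
t 14.40 board xy 97.9 18.3 z 27.7  F board -13.1 -10.7 7.0 grip -0.00
```

step_arm:
  deltas:
    - [-0.001, 0, 0, 0, 0, 0, 1]
    - [-0.002, 0, 0, 0, 0, 0, 1]
    - [-0.003, 0, 0, 0, 0, 0, 1]
    - [-0.004, 0, 0, 0, 0, 0, 1]
    - [-0.004, 0, 0, 0, 0, 0, 1]

```text
time: 14.9
tool_pos: [0.5519, -0.0666, 0.0277]
tool_rot: [-0.007, 0.792, 0.61, 0.003]
contact_force: [-3.5, 24.0, 6.0]
gripper_width: 0.001
```

```bash
python3 -c "
from fit import *
where()
"
```

```text
t 14.90 board xy 99.2 18.3 z 27.7  F board -22.3 -9.5 6.0 grip 0.00
```

step_arm:
  deltas:
    - [-0.001, 0, 0, 0, 0, 0, 1]
    - [-0.002, 0.001, 0, 0, 0, 0, 1]
    - [-0.002, 0.001, 0, 0, 0, 0, 1]

```text
time: 15.2
tool_pos: [0.552, -0.0667, 0.0278]
tool_rot: [-0.009, 0.792, 0.61, 0.003]
contact_force: [-6.0, 31.2, 9.0]
gripper_width: -0.005
```

```bash
python3 -c "
from fit import *
where()
"
```

```text
t 15.20 board xy 99.3 18.3 z 27.8  F board -28.6 -13.7 9.0 grip -0.00
```

step_arm:
  deltas:
    - [0.002, -0.001, 0, 0, 0, 0, 1]
    - [0.004, -0.002, 0, 0, 0, 0, 1]
    - [0.006, -0.003, 0, 0, 0, 0, 1]
    - [0.008, -0.005, 0, 0, 0, 0, 1]
    - [0.011, -0.009, 0, 0, 0, 0, 1]
    - [0.015, -0.015, 0, 0, 0, 0, 1]
    - [0.02, -0.024, 0, 0, 0, 0, 1]
    - [0.025, -0.034, 0, 0, 0, 0, 1]
    - [0.025, -0.04, -0.01, 0, 0, 0, 1]
    - [0.025, -0.04, -0.03, 0, 0, 0, 1]
    - [0.025, -0.05, -0.06, 0, 0, 0, 1]
    - [0.04, -0.08, -0.1, 0, 0, 0, 1]
    - [0.06, -0.11, -0.13, 0, 0, 0, 1]
    - [0.08, -0.13, -0.15, 0, 0, 0, 1]
    - [0.1, -0.15, -0.15, 0, 0, 0, 1]
    - [0.1, -0.15, -0.15, 0, 0, 0, 1]

```text
time: 16.8
tool_pos: [0.4333, 0.0612, 0.1799]
tool_rot: [0.001, 0.791, 0.612, 0.001]
contact_force: [0.4, -0.1, -0.4]
gripper_width: 0.001
```

```bash
python3 -c "
from fit import *
where()
np.set_printoptions(precision=4,suppress=True)
for n,pb in (('scene',np.array([.5585,.0342,-1.8271])),('top',np.array([.5605,.034,-1.8306]))):
  I=manip.grab_frame(n)[:,:,::-1].copy(); cv2.imwrite(f'pics/{n}6.png',I)
  p0=b2w(pb,118,37);p0=np.array([p0[0],p0[1],pb[2]])
  pf,e=fitfoot(n,I,pb,p0);print(n,pf,e,*foot_in_board(pb,pf))
  u=proj(n,T(p0)(np.array([[0,0,.02]])))[0].astype(int)
  R=(u[0]-25,u[1]-25,u[0]+25,u[1]+25)
  big=cv2.resize(I[R[1]:R[3],R[0]:R[2]],None,fx=SS,fy=SS,interpolation=3);raw=big.copy();L=render(n,R,pb,p0)
  for k in(2,3):
        cs,_=cv2.findContours((L==k).astype(np.uint8),cv2.RETR_LIST,cv2.CHAIN_APPROX_NONE);cv2.drawContours(big,cs,-1,(0,255,0),1)
  cv2.imwrite(f'pics/f6{n}.png',np.hstack([raw,big]))
"
```

```text
t 16.80 board xy 5.8 -129.0 z 179.9  F board 0.0 0.5 -0.4 grip 0.00
scene [ 0.5625 -0.0903 -1.8675] 1.1853324441477573 [119.3691  35.4688] -0.04038452988337249
top [ 0.568  -0.0904 -1.8219] 1.1385488854672394 [118.334   39.1829] 0.008657914216145146
```

View pics/f6scene.png

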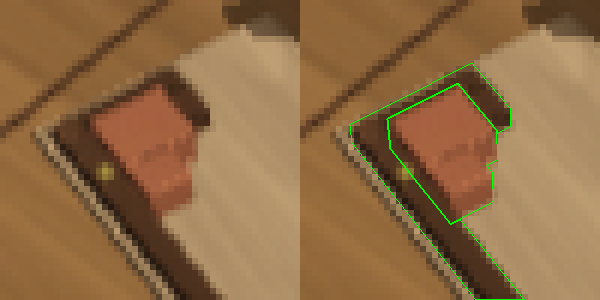

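View pics/f6top.png

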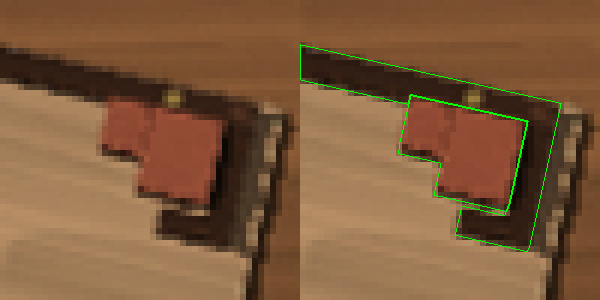

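View pics/top6.png

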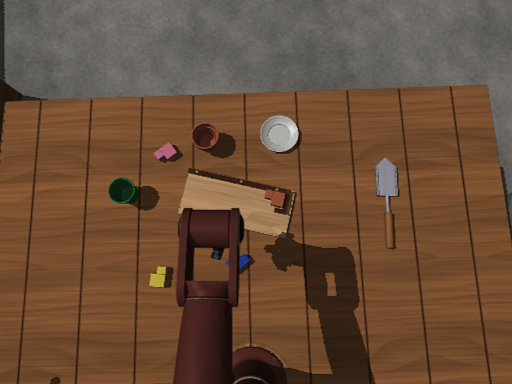

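Both views show the foot in the corner, but the angle estimates disagree (-0.04 and +0.01 rad). I'll settle that with a gentle squaring press on its near side, which also checks by touch that it is flush.

```bash
python3 -c "
from fit import *
plan(110,-22,.06)"
```

```text
t 16.9 target [ 0.5102 -0.0668  0.06  ] d [-0.1029  0.1055  0.1189] rot [0.0014 0.0002 0.0015]
```

step_arm:
  deltas:
    - [-0.01, 0.01, 0, 0, 0, 0, 1]
    - [-0.03, 0.03, 0.01, 0, 0, 0, 1]
    - [-0.05, 0.05, 0.03, 0, 0, 0, 1]
    - [-0.07, 0.07, 0.05, 0, 0, 0, 1]
    - [-0.085, 0.09, 0.07, 0, 0, 0, 1]
    - [-0.097, 0.1, 0.09, 0, 0, 0, 1]
    - [-0.103, 0.105, 0.105, 0, 0, 0, 1]
    - [-0.103, 0.105, 0.115, 0, 0, 0, 1]
    - [-0.103, 0.105, 0.118, 0, 0, 0, 1]
    - [-0.103, 0.105, 0.118, 0, 0, 0, 1]

```text
time: 17.9
tool_pos: [0.5093, -0.0672, 0.0598]
tool_rot: [-0.001, 0.792, 0.61, -0.0]
contact_force: [-0.2, 0.7, 0.6]
gripper_width: -0.001
```

```bash
python3 -c "
from fit import *
where();plan(110,-22,.029)"
```

```text
t 17.90 board xy 110.6 -22.8 z 59.8  F board -0.6 -0.3 0.6 grip -0.00
t 17.9 target [ 0.5102 -0.0668  0.029 ] d [0.0006 0.0009 0.0308] rot [-0.0013 -0.     -0.0002]
```

step_arm:
  deltas:
    - [0, 0, 0.008, 0, 0, 0, 1]
    - [0, 0, 0.018, 0, 0, 0, 1]
    - [0, 0, 0.026, 0, 0, 0, 1]
    - [0, 0, 0.031, 0, 0, 0, 1]
    - [0, 0.004, 0.031, 0, 0, 0, 1]
    - [0, 0.009, 0.031, 0, 0, 0, 1]
    - [0, 0.014, 0.031, 0, 0, 0, 1]
    - [0, 0.018, 0.031, 0, 0, 0, 1]
    - [0, 0.02, 0.031, 0, 0, 0, 1]
    - [0, 0.021, 0.031, 0, 0, 0, 1]
    - [0, 0.021, 0.031, 0, 0, 0, 1]

```text
time: 19.0
tool_pos: [0.5301, -0.0723, 0.0294]
tool_rot: [0.0, 0.792, 0.611, 0.0]
contact_force: [-1.0, 0.6, -0.1]
gripper_width: 0.001
```

```bash
python3 -c "
from fit import *
where()"
```

```text
t 19.00 board xy 110.3 -1.4 z 29.4  F board -0.3 -1.1 -0.1 grip 0.00
```

step_arm:
  deltas:
    - [0, 0.001, 0, 0, 0, 0, 1]
    - [0, 0.002, 0, 0, 0, 0, 1]
    - [0, 0.003, 0, 0, 0, 0, 1]
    - [0, 0.0035, 0, 0, 0, 0, 1]
    - [0, 0.0035, 0, 0, 0, 0, 1]

```text
time: 19.5
tool_pos: [0.5319, -0.0727, 0.0291]
tool_rot: [-0.002, 0.792, 0.611, -0.001]
contact_force: [-6.7, 1.8, 5.6]
gripper_width: -0.001
```

```bash
python3 -c "
from fit import *
where()"
```

```text
t 19.50 board xy 110.2 0.4 z 29.1  F board -0.1 -7.0 5.6 grip -0.00
```

It holds firm at y = 0.4 mm, matching the flush value (0.0 plus about 0.3 drift along the rail). Backing off now.

step_arm:
  deltas:
    - [0, -0.003, 0, 0, 0, 0, 1]
    - [0, -0.008, 0, 0, 0, 0, 1]
    - [0, -0.016, 0, 0, 0, 0, 1]
    - [0, -0.024, -0.005, 0, 0, 0, 1]
    - [0, -0.03, -0.02, 0, 0, 0, 1]
    - [0, -0.04, -0.05, 0, 0, 0, 1]
    - [0.02, -0.07, -0.09, 0, 0, 0, 1]
    - [0.05, -0.1, -0.12, 0, 0, 0, 1]
    - [0.08, -0.12, -0.14, 0, 0, 0, 1]
    - [0.11, -0.12, -0.15, 0, 0, 0, 1]
    - [0.14, -0.12, -0.15, 0, 0, 0, 1]
    - [0.14, -0.12, -0.15, 0, 0, 0, 1]

```text
time: 20.7
tool_pos: [0.4529, 0.0952, 0.1805]
tool_rot: [0.0, 0.791, 0.612, 0.001]
contact_force: [-0.6, -0.4, -0.2]
gripper_width: -0.001
```

```bash
python3 -c "
from fit import *
where()
np.set_printoptions(precision=4,suppress=True)
o=[]
for n,pb in (('scene',np.array([.5585,.0342,-1.8271])),('top',np.array([.5605,.034,-1.8306]))):
  I=manip.grab_frame(n)[:,:,::-1].copy(); cv2.imwrite(f'pics/{n}7.png',I)
  p0=b2w(pb,118,37);p0=np.array([p0[0],p0[1],pb[2]])
  pf,e=fitfoot(n,I,pb,p0);print(n,*foot_in_board(pb,pf))
  u=proj(n,T(p0)(np.array([[0,0,.02]])))[0].astype(int)
  o.append(cv2.resize(I[u[1]-25:u[1]+25,u[0]-25:u[0]+25],None,fx=7.5,fy=7.5,interpolation=3))
cv2.imwrite('pics/f7.png',np.hstack(o))
"
```

```text
t 20.70 board xy -32.1 -118.7 z 180.5  F board 0.6 -0.5 -0.2 grip -0.00
scene [119.5115  35.4346] -0.0361216895782388
top [118.267   39.2185] 0.00807035173687387
```

View pics/f7.png

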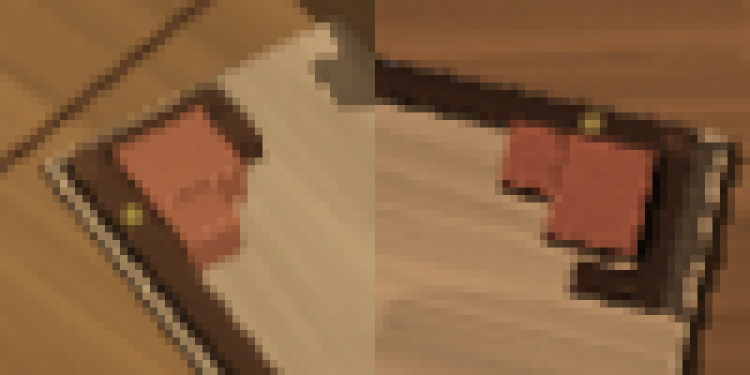

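View pics/scene7.png

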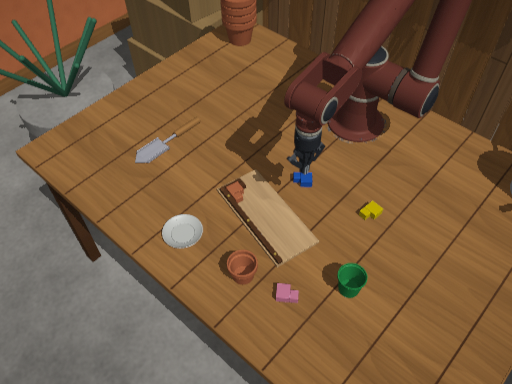

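The foot is in the corner pocket in both crops, unmoved by the squaring press. The bystanders look unmoved and the arm is clear, so I'm handing it in.

```bash
python3 -c "
from plant import manip
manip.job_done();print(manip.state()['time'])"
```

```text
the job is handed in; nothing more can be done
the job is handed in; nothing more can be done
```

I pushed the terracotta foot squarely onto the rail at about board x = -74 mm. Then, with the shut fingertips in its notch, I slid it along the rail into the corner pocket until it met the end stop. I gave it one light squaring press and backed the arm off, at about 21 s. It was never gripped or lifted.

**Last checks:**
- **End stop:** the x position stayed at 99.3 mm while the push rose to about 29 N; 99 mm was expected at home.
- **Rail:** the squaring press stopped solid at the flush position, within about 0.4 mm, and the image fits were the same before and after it.
- **Bystanders:** all four look unmoved in the pictures. I compared them by eye only.
- **Disagreement:** the camera fits of the final pose were not consistent. The scene view gave (119.5, 35.4) mm at -0.04 rad and the top view gave (118.3, 39.2) mm at +0.01 rad, against a nominal (118, 37) mm at 0. I put this down to the foot's shaded sides blending with the dark rail, and relied on the contact readings instead.

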